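# Fit the suction tube to the hand vacuum

### The arm

A 6-joint arm with a two-finger parallel gripper is mounted at the origin on the work surface. World frame = base frame: x ahead of the robot, y to its left, z up, the work surface at z = 0. Lengths are in mm, angles in degrees, forces in N, time in s.
With the tool pointing down it reaches from about 300 to 850 mm from the base axis. Payload 4.2 kg.
Tool frame: the origin (TCP) lies at the very end of the fingers, on their centre line; the grasp point (between the pads) lies env.pinch_z behind it (env.pinch_z is the distance from the TCP to the grasp point, in mm); z points along the fingers, y is the line along which they close (so a half turn about z gives the same grasp; the last joint's range is limited). The gripper opens to 91 mm and grips with 3 to 60 N. Pads are 32 mm wide; open, the fingers measure 118 mm over their backs; the gripper's body (76 mm by 178 mm) begins 60 mm behind the grasp point.
Start: joints at [75.573, 18.312, 89.639, -0, 72.044, -1.146], TCP at [132.096, 559.637, 213.976] pointing down, gripper open.
Joint ranges: [-177.97, 177.97], [-48.28, 115.42], [12.27, 149.76], [-77.06, 257.06], [2.81, 150.46], [-146.56, 146.56]. Speed limits (degrees/s): [147.25, 147.25, 180, 180, 180, 180].

### API

Orientations are given as [roll, pitch, yaw] about the fixed x, y, z axes, in that order (R = Rz(yaw) Ry(pitch) Rx(roll)).
In Python, from workcell import state, vision, job_done, env gives the robot as it stands.
- The arm moves only by the tool servo_tool, never from a script. Its argument "rows" is a list of rows, each a list of 5 numbers: the shift along the tool's x, y, z scaled (see below), then the turn about the tool's z scaled (see below), then the opening, from 0 (shut) to 1 (fully open). A call has 1 to 20 rows; each row is the pose to reach, as a shift and turn from the pose commanded when the call began, along the tool's axes at that moment; what a row does not reach only later rows make up. The controller multiplies each number of a shift by 200 mm and each number of a turn by 90 degrees. A row lasts 1/12 s, in which the tool goes at most 41.7 mm and 7.16 degrees, less where a joint would pass 70% of its speed; a pose out of reach is approached as far as the arm can. A call with a number of a shift or a turn outside -1 to 1 is refused whole. A call with a gripper value outside its range is refused whole. The fingers move at their own pace and stop on an object; "force" is the grip in N (left out, the last holds). Time passes only in rows, so rows that repeat a pose let the fingers close. It gives the time, the measured TCP pose, the force, the opening and the grip force at its end, in the units of the state.
- state(): the state, without advancing time (a new reading comes with each control period).
- vision.grab_frame(name): name is "scene" or "side" or "wrist"; returns the picture (400x640x3 uint8, red, green, blue); there is no depth.
- vision.camera_info(name): a dict with "vertical_fov" (degrees; the focal length in pixels is half the picture's height over the tangent of half this angle, whatever the lens; pixels are square), "cx", "cy" (the principal point, pixels), "distortion" ([k1, k2, p1, p2, k3] as OpenCV has them; the pictures are not rectified), "T" (4x4, takes a point from camera to world coordinates). Camera axes: x right, y up, looking along -z (the intrinsics and any distortion apply to the point x, -y, -z); pixel columns grow to the right and rows downward; lengths in mm; the calibration is good to about 2 mm. A picture is of the moment at which its call begins: read the wrist's pose just before it. camera_info takes no time and is no camera call; for the wrist camera it gives the pose at the moment of the call.
- job_done(): hands the job in; it is judged then, once.
The state is a dict: "time_s": time; "qpos": joint angles; "qvel": joint speeds; "effort": joint torques, N m; "ee_pos": TCP position; "ee_rot": TCP orientation; "force": force on the tool from outside, world axes, zero at the start; "torque": the same for the moment, N m; "gripper_width": finger opening in mm; "gripper_force": force on a finger pad.
Only numpy, scipy, OpenCV 4.12 (cv2) and the standard library are available. Lean on these libraries where they do the work, as an engineer would, in place of code of your own. Each camera call takes 0.05 s, during which the arm holds its last target. There are 200 camera calls.

### The job

Draw the plain round-ended suction tube out of its bay in the parking rack and push that round end into the nozzle of the hand vacuum, past the rubber seal, until it is fully home, then let go of it. Leave everything else on the shelf where it is, the brush tool in its bay included.

Things in the scene. Friction and masses are not known exactly. Their poses are not given: they have to be found in the camera images.
- tube_mid (a point): The suction tube, grey plastic, 172 mm long, about 120 g: rear 112 mm a square barrel 40 x 40 mm, front 60 mm a round spigot 30 mm across on the same axis, tapered to 24 mm over its last 8 mm. Point: middle of the whole length, on the axis, 20 mm above the underside. Own x runs towards the spigot's tip; the step from barrel to spigot is at x = +26 mm. Being square it lies still on the shelf
- tube_tip (a point): Centre of the tube's spigot end face, 86 mm ahead of its middle. At the start the barrel lies level in one bay of the rack (either one), its step 3 mm inside the front, so that only the spigot can be taken; the tube slides straight out
- tube_tail (a point): Centre of the tube's barrel end face, 86 mm behind its middle
- collet_mouth (a point): Mouth centre of the hand vacuum's nozzle, a push-fit collet 54 mm across outside, 75 mm above the shelf; own x runs level into the bore. Bore 32 mm across, flared to 42 mm over the first 12 mm, 58 mm deep. A sprung rubber seal 28 mm inside squeezes the spigot: passing it takes about 8 to 15 N, and its friction then holds the tube level
- collet_end (a point): Bottom centre of that bore, 58 mm inside the mouth, same axes; the spigot's end face rests here when home, the barrel's step then 2 mm off the mouth. The vacuum is fixed: a level grey cylinder 92 mm thick from 60 to 275 mm behind the mouth, black loop handle up to 173 mm above the shelf, dock 120 mm wide
- rack_front (a point): Middle of the front face of the fixed pine parking rack, 34.5 mm up; own x points level into the rack. Rack 125 mm deep, 159 mm wide, 65 mm high; two roofed bays open at the front, centred 47 mm to either side (own y), 45 x 45 mm inside, 117 mm deep, floors 12 mm up, so a parked tool's axis lies 32 mm up
- brush_mid (a point): The brush tool in the other bay: same square barrel, but a flat brush head 48 mm wide, 26 mm high, sticking out about 45 mm; point on its axis, 26 mm behind the barrel's front; loose, a bystander
- canister_mid (a point): upright chrome travel canister with a twist cap, 68 mm in diameter, 170 mm high; the point is its centre, half-way up; loose, a bystander
- lint_mid (a point): lilac and white lint roller lying flat, 205 mm long, 46 mm thick; the point lies where roll meets handle, 23 mm up, own x along it: paper roll to +100 mm, handle to -103 mm; loose, a bystander
- dish_mid (a point): round glass dish of marbles, 104 mm in diameter, 42 mm high; the point is its centre half-way up; loose, a bystander
- keyhook_foot (a point): foot centre (on the shelf) of a fixed key stand 160 mm high whose hook, with two keys, points to its own -x, 60 mm long; a bystander
- case_mid (a point): flat brown spectacles case, 150 x 56 mm, 35 mm high, long side along its own x; the point is its centre; loose, a bystander
- candle_mid (a point): white candle jar with a wooden lid, 72 mm in diameter, 75 mm high; the point is its centre; loose, a bystander

How it is judged:
By the outcome, as a careful person would: the job done as asked, in the order asked, and still so for the second after the job is handed in, with the robot touching nothing.
It also fails if it takes over 51 s, if anything falls off the work surface, if the arm or the gripper's body presses on something with over 40 N, if the wrist force passes 120 N, or if a joint passes its speed limit or range.

## Working session

There is one attempt and no reset: what is moved stays moved. The work goes in short steps, Python scripts to look and compute and a tool call to move; the robot and the scene stay as the last step left them, time stands still between calls to the robot, and variables do not carry over. Pictures are saved under pics/ and viewed, at most 10 in all, crops included, and the job is handed in when it is done.

Besides the shell and the picture viewer there is one more tool, called after ">>>" as a command line: name --pt "numbers of a row" for each row, then --argument value for the rest. servo_tool: Moves the arm, as the interface text tells. Its arguments: {"type":"object","properties":{"rows":{"type":"array"},"force":{"type":"number"}},"required":["rows"]}

```bash
ls; mkdir -p pics
python3 - <<'E'
from workcell import state,vision,env
import cv2,numpy as np
print(state()); print(env.pinch_z)
for n in ("scene","side","wrist"):
    f=vision.grab_frame(n); cv2.imwrite(f"pics/{n}0.png",f[:,:,::-1]); c=vision.camera_info(n); print(n,c)
E
```

```text
pics
{'time_s': 0.0, 'qpos': array([ 7.55714438e+01,  1.83518045e+01,  8.97068060e+01, -8.27140523e-04,
        7.20442920e+01, -1.14577848e+00]), 'qvel': array([ 0.04675481,  0.09374177, -0.08909532,  0.03009661, -0.02314953,
       -0.07125787]), 'effort': array([-6.46136250e-04, -4.12449074e+01, -2.31977373e+01,  7.24931387e-02,
        4.57885384e-02, -1.95845582e-04]), 'ee_pos': array([131.98510695, 559.1207395 , 213.11594224]), 'ee_rot': array([-1.79897102e+02, -1.27142691e-03,  1.66717477e+02]), 'force': array([-0.37653314,  0.23938155, -0.32654961]), 'torque': array([ 0.01181108, -0.00266932, -0.03426416]), 'gripper_force': 0.0, 'gripper_width': 91.22660025323522}
18.8
scene {'vertical_fov': 47.076583849690735, 'cx': 320.13834419331016, 'cy': 196.51115709866707, 'distortion': array([-0.06413405,  0.        ,  0.        ,  0.        ,  0.        ]), 'T': array([[ 6.24272100e-01, -5.49466625e-01,  5.55311420e-01,
         1.21039834e+03],
       [ 7.80912594e-01,  4.19407248e-01, -4.62896405e-01,
        -5.15707440e+02],
       [ 2.14444907e-02,  7.22622992e-01,  6.90909651e-0
[... 470 characters left out ...]

       [ 7.19291687e-03,  6.68599000e-01,  7.43588354e-01,
         9.30186622e+02],
       [ 0.00000000e+00,  0.00000000e+00,  0.00000000e+00,
         1.00000000e+00]])}
wrist {'vertical_fov': 68.75347145292595, 'cx': 318.3923526768099, 'cy': 199.46353024748478, 'distortion': array([-0.04885161,  0.        ,  0.        ,  0.        ,  0.        ]), 'T': array([[ 2.29559683e-01, -9.33776690e-01, -2.74524033e-01,
         5.44255809e+01],
       [ 9.73293935e-01,  2.19912652e-01,  6.58584938e-02,
         5.78680532e+02],
       [-1.12581825e-03, -2.82311032e-01,  9.59322268e-01,
         3.83469766e+02],
       [ 0.00000000e+00,  0.00000000e+00,  0.00000000e+00,
         1.00000000e+00]])}
```

View pics/scene0.png

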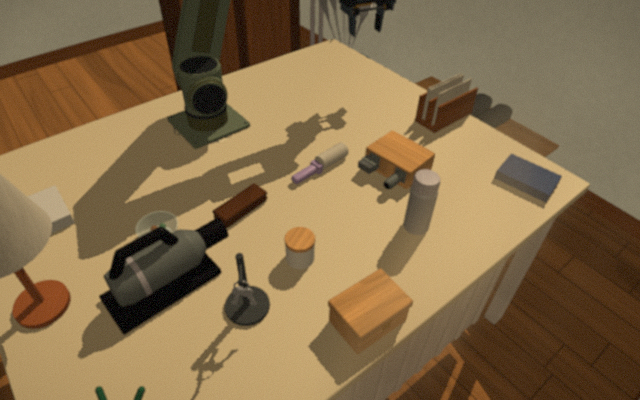

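View pics/side0.png

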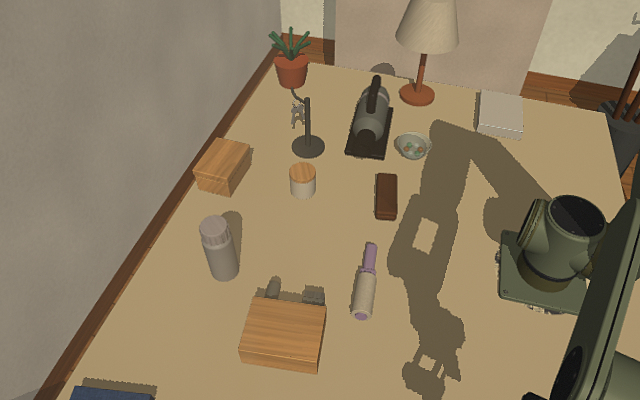

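The rack is at side (283,333) and scene (398,158), with two stubs facing the vacuum. The vacuum is at side (370,120) and scene (165,270), with its nozzle facing the rack and the brown spectacles case in front of it. I need enlarged crops to tell the stubs apart and pick points.

Run:
```python
import cv2,numpy as np
a=cv2.imread("pics/side0.png");b=cv2.imread("pics/scene0.png")
def cr(i,x,y,w,h,W,H): return cv2.resize(i[y:y+h,x:x+w],(W,H),interpolation=cv2.INTER_CUBIC)
top=np.hstack([cr(a,230,265,110,115,400,300*115*4//(300*4)*0+418)[:300] if 0 else cr(a,230,270,110,110,400,300*4//3)[:300], cr(b,350,125,100,75,400,300)])
bot=np.hstack([cr(a,330,70,120,90,400,300), cr(b,90,170,200,150,400,300)])
cv2.imwrite("pics/c1.png",np.vstack([top,bot]))
```

```text
(no output)
```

View pics/c1.png

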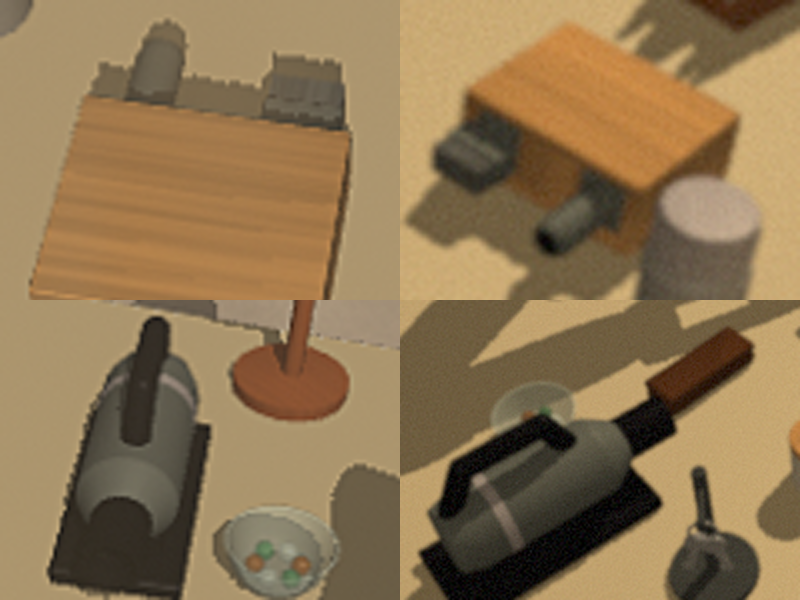

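Side crop: the left stub is the round tube (tip about side (277,277)) and the right one is the flat brush. Scene crop: the collet mouth is near (222.5,227.5), and the case lies in front of and below it. Next I work out positions.

```bash
cat > h.py <<'E'
import numpy as np,cv2
from workcell import vision
class Cam:
    def __init__(s,n):
        c=vision.camera_info(n); f=200/np.tan(np.radians(c["vertical_fov"]/2))
        s.K=np.array([[f,0,c["cx"]],[0,f,c["cy"]],[0,0,1]]);s.d=c["distortion"];s.T=c["T"]
    def ray(s,uv):
        p=cv2.undistortPoints(np.array([[uv]],float),s.K,s.d)[0,0]
        return s.T[:3,:3]@np.array([p[0],-p[1],-1])
    def at(s,uv,z):
        r=s.ray(uv);o=s.T[:3,3];return (o+r*(z-o[2])/r[2])
    def px(s,P):
        q=(np.atleast_2d(P)-s.T[:3,3])@s.T[:3,:3]*[1,-1,-1]
        return cv2.projectPoints(q,np.zeros(3),np.zeros(3),s.K,s.d)[0][:,0]
def tri(obs):
    A=np.zeros((3,3));b=np.zeros(3)
    for c,uv in obs:
        r=c.ray(uv);r/=np.linalg.norm(r);M=np.eye(3)-np.outer(r,r);A+=M;b+=M@c.T[:3,3]
    return np.linalg.solve(A,b)
E
python3 - <<'E'
from h import *
np.set_printoptions(precision=1,suppress=True)
s,b=Cam("side"),Cam("scene")
pr=lambda n,c,uv,z:print(n,c.at(uv,z))
for uv in [(253.4,296.7),(326,305.8),(240,361),(318,373)]:pr("rack side",s,uv,65)
for uv in [(367.5,148),(410,172.5),(392.5,130.5),(434.5,154.5)]:pr("rack scene",b,uv,65)
pr("tubetip side top",s,(276,276),45)
pr("mouth scene",b,(222.5,227.5),75)
pr("nozzle rear scene",b,(201.5,238.5),75)
for uv in [(393,107.5),(384.6,159),(345.6,154)]:pr("dock side",s,uv,10)
for uv in [(219,270),(123,325),(102,290)]:pr("dock scene",b,uv,10)
pr("canister top side",s,(214,228),170);pr("canister scene",b,(427,178),170)
pr("keyfoot side",s,(308,148),2);pr("keyfoot scene",b,(247,306),2)
pr("candle side",s,(302,170),75);pr("candle sc",b,(299,238),75)
pr("case side a",s,(386,174),35);pr("case side b",s,(386,213),35)
pr("case sc",b,(240,203),35)
pr("lint side",s,(370,275),40)
pr("dish",s,(411,146),21)
E
```

```text
rack side [628.  287.3  65. ]
rack side [473.1 265.2  65. ]
rack side [600.8 429.2  65. ]
rack side [448.6 409.7  65. ]
rack scene [480.7 265.8  65. ]
rack scene [631.4 284.7  65. ]
rack scene [462.8 386.7  65. ]
rack scene [619.4 400.3  65. ]
tubetip side top [604.9 212.3  45. ]
mouth scene [ 507.1 -226.4   75. ]
nozzle rear scene [ 507.7 -282.2   75. ]
dock side [ 465.2 -537.3   10. ]
dock side [ 445.5 -279.8   10. ]
dock side [ 560.9 -268.7   10. ]
dock scene [ 562.8 -277.5   10. ]
dock scene [ 566.4 -513.6   10. ]
dock scene [ 451.5 -517.5   10. ]
canister top side [735.5 210.5 170. ]
canister scene [744.4 199.2 170. ]
keyfoot side [ 678.7 -272.     2. ]
keyfoot scene [ 681.3 -275.9    2. ]
candle side [ 642.2 -103.3   75. ]
candle sc [ 643.1 -102.8   75. ]
case side a [ 427.8 -192.6   35. ]
case side b [401.4 -51.6  35. ]
case sc [ 424.2 -132.2   35. ]
lint side [401.4 147.6  40. ]
dish [ 378.7 -347.    21. ]
```

View pics/wrist0.png

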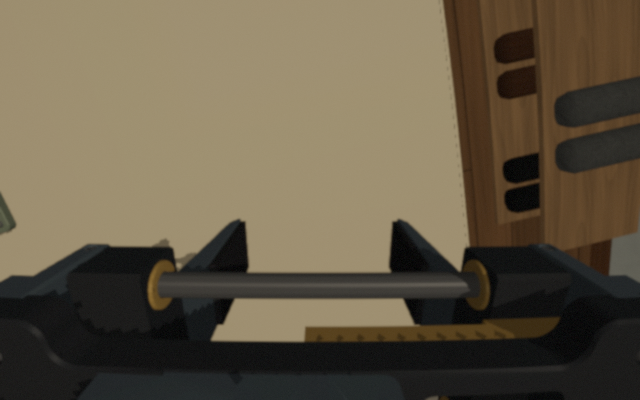

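>>> servo_tool --pt "-0.925 -0.45 -0.145 0 1" --pt "-0.925 -0.45 -0.145 0 1" --pt "-0.925 -0.45 -0.145 0 1" --pt "-0.925 -0.45 -0.145 0 1" --pt "-0.925 -0.45 -0.145 0 1"

```text
time_s: 0.57
ee_pos: [292.5, 428.0, 243.0]
ee_rot: [-180.0, -0.0, 166.8]
force: [0.5, 0.0, 0.9]
gripper_width: 91.1
gripper_force: 0.0
```

>>> servo_tool --pt "-0.925 -0.45 -0.145 0 1" --pt "-0.925 -0.45 -0.145 0 1" --pt "-0.925 -0.45 -0.145 0 1" --pt "-0.925 -0.45 -0.145 0 1" --pt "-0.925 -0.45 -0.145 0 1"

```text
time_s: 0.98
ee_pos: [452.0, 297.7, 272.1]
ee_rot: [180.0, -0.0, 166.7]
force: [0.9, 0.2, -0.4]
gripper_width: 91.4
gripper_force: 0.0
```

>>> servo_tool --pt "-0.925 -0.45 -0.145 0.763 1" --pt "-0.925 -0.45 -0.145 0.763 1" --pt "-0.925 -0.45 -0.145 0.763 1" --pt "-0.925 -0.45 -0.145 0.763 1" --pt "-0.925 -0.45 -0.145 0.763 1" --pt "-0.925 -0.45 -0.145 0.763 1" --pt "-0.925 -0.45 -0.145 0.763 1" --pt "-0.925 -0.45 -0.145 0.763 1" --pt "-0.925 -0.45 -0.145 0.763 1" --pt "-0.925 -0.45 -0.145 0.763 1" --pt "-0.925 -0.45 -0.145 0.763 1"

```text
time_s: 1.9
ee_pos: [610.1, 169.2, 300.4]
ee_rot: [-179.9, 0.0, 98.0]
force: [0.2, 0.5, -0.4]
gripper_width: 91.1
gripper_force: 0.0
```

Run:
```python
from workcell import state,vision
import cv2,pickle
from h import Cam
s=state();print(s["time_s"],s["ee_pos"],s["ee_rot"])
c=Cam("wrist");pickle.dump(c,open("w1.pkl","wb"))
cv2.imwrite("pics/wrist1.png",vision.grab_frame("wrist")[:,:,::-1])
i=cv2.imread("pics/wrist1.png");cv2.imwrite("pics/wrist1b.png",cv2.resize(i,(800,500)))
```

```text
1.9 [610.14708593 169.22354217 300.44857191] [-1.79948335e+02  8.16242302e-04  9.79747233e+01]
```

View pics/wrist1b.png

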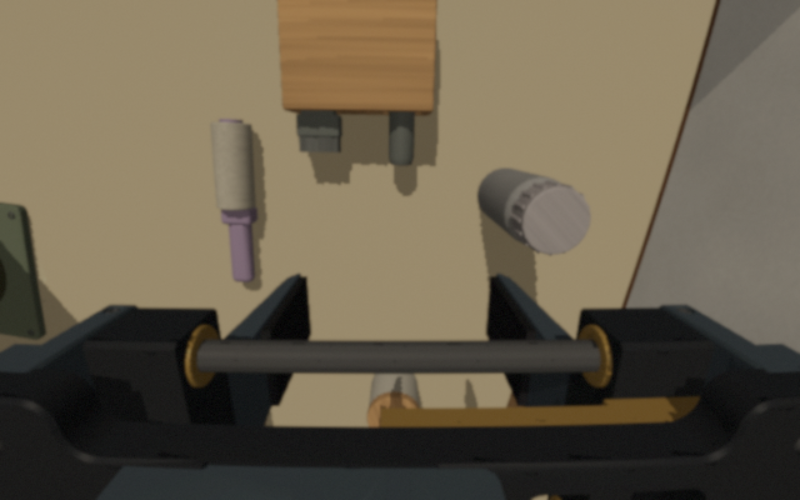

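This view shows the rack's front edge from (282,107) to (434,110), the spigot along column 401 from row 112 to 163, and the canister top centred at (556,218), all in the 800-pixel-wide picture.

Run:
```python
import pickle
from h import *
np.set_printoptions(precision=1,suppress=True)
w=pickle.load(open("w1.pkl","rb"))
for n,uv,z in [("rack L",(282,107),65),("rack R",(434,110),65),("spig root",(401,118),32),("spig tip edge",(401,163),40),("L edge",(389,140),32),("R edge",(413,140),32),("can top",(556,218),170),("can left",(523,218),170),("lint",(240,212),30)]:
    print(n,w.at(np.array(uv)*.8,z))
```

```text
rack L [473.4 268.5  65. ]
rack R [631.9 287.   65. ]
spig root [598.7 276.2  32. ]
spig tip edge [605.7 226.9  40. ]
L edge [588.4 250.4  32. ]
R edge [615.9 254.2  32. ]
can top [739.7 207.6 170. ]
can left [711.8 203.6 170. ]
lint [417.6 141.3  30. ]
```

>>> servo_tool --pt "0.432 0.022 0.0 0.0144 0.65" --pt "0.432 0.022 0.0 0.0144 0.65" --pt "0.432 0.022 0.4 0.0144 0.65" --pt "0.432 0.022 0.9 0.0144 0.65" --pt "0.432 0.022 0.9 0.0144 0.65" --pt "0.432 0.022 0.9 0.0144 0.65" --pt "0.432 0.022 0.9 0.0144 0.65" --pt "0.432 0.022 0.9 0.0144 0.65"

```text
time_s: 2.62
ee_pos: [599.3, 254.4, 115.6]
ee_rot: [-179.4, 0.2, 96.9]
force: [0.9, 0.2, -0.3]
gripper_width: 59.5
gripper_force: 0.0
```

Run:
```python
from workcell import state,vision
import cv2
s=state();print(s["time_s"],s["ee_pos"],s["ee_rot"],s["gripper_width"])
cv2.imwrite("pics/w2.png",vision.grab_frame("wrist")[:,:,::-1])
```

```text
2.6167 [599.28907616 254.43594923 115.56962241] [-1.79413812e+02  1.56674852e-01  9.68811013e+01] 59.54651832946474
```

View pics/w2.png

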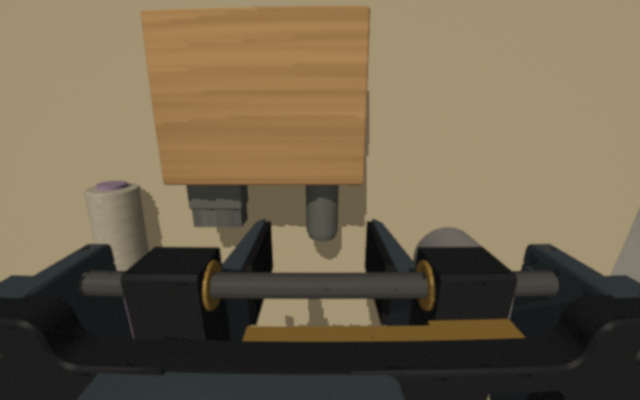

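The spigot at (322,185–240) lies centred between the open fingers, whose middle is at column 320. I'm descending.

>>> servo_tool --pt "0 0 0.2 0 0.65" --pt "0 0 0.4 0 0.65" --pt "0 0 0.535 0 0.65" --pt "0 0 0.535 0 0.65" --pt "0 0 0.535 0 0.65"

```text
time_s: 3.08
ee_pos: [603.4, 255.9, 15.0]
ee_rot: [179.9, -0.0, 96.8]
force: [1.6, -0.5, 0.0]
gripper_width: 59.3
gripper_force: 0.0
```

Close at 40 N.

>>> servo_tool --pt "0 0 0.005 0 0.65" --pt "0 0 0.005 0 0.2" --pt "0 0 0.005 0 0.2" --pt "0 0 0.005 0 0.2" --pt "0 0 0.005 0 0.2" --pt "0 0 0.005 0 0.2" --pt "0 0 0.005 0 0.2" --force 40

```text
time_s: 3.67
ee_pos: [602.7, 255.6, 13.7]
ee_rot: [180.0, -0.0, 96.8]
force: [-1.0, -0.4, 3.2]
gripper_width: 29.2
gripper_force: 39.9
```

>>> servo_tool --pt "-0.03 0 -0.005 0 0.1" --pt "-0.08 0 -0.008 0 0.1" --pt "-0.14 0 -0.01 0 0.1" --pt "-0.2 0 -0.01 0 0.1" --pt "-0.26 0 -0.01 0 0.1" --pt "-0.32 0 -0.01 0 0.1" --pt "-0.32 0 -0.01 0 0.1"

```text
time_s: 4.25
ee_pos: [610.2, 188.9, 14.8]
ee_rot: [-180.0, 0.1, 96.6]
force: [-0.7, 0.4, -0.6]
gripper_width: 29.1
gripper_force: 39.9
```

>>> servo_tool --pt "-0.06 0 0 0 0.1" --pt "-0.13 0 0 0 0.1" --pt "-0.2 0 0 0 0.1" --pt "-0.27 0 0 0 0.1" --pt "-0.34 0 0 0 0.1" --pt "-0.41 0 0 0 0.1" --pt "-0.45 0 0 0 0.1" --pt "-0.45 0 0 0 0.1"

```text
time_s: 4.92
ee_pos: [620.8, 100.5, 14.9]
ee_rot: [-180.0, 0.0, 96.6]
force: [-0.1, -0.0, -2.0]
gripper_width: 29.4
gripper_force: 39.9
```

Run:
```python
from workcell import state,vision
import cv2,numpy as np
s=state();print(s["time_s"],s["ee_pos"],s["ee_rot"],s["force"],s["torque"])
f=cv2.resize(vision.grab_frame("wrist"),(512,320));g=vision.grab_frame("side")[230:390,180:436]
g=cv2.resize(g,(512,320))
cv2.imwrite("pics/p3.png",np.vstack([f[:280],g])[:600,:,::-1])
```

```text
4.9167 [620.84093936 100.45452483  14.94242853] [-1.79997234e+02  1.59578907e-02  9.66261326e+01] [-0.12137622 -0.04634715 -1.98921466] [-0.18139117 -0.00303695 -0.06594861]
```

View pics/p3.png

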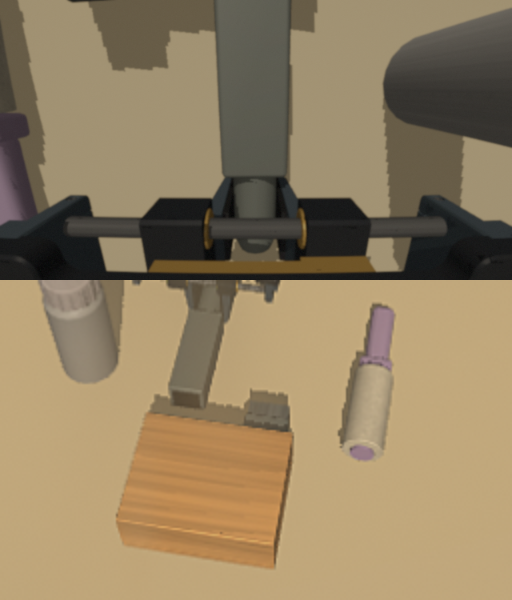

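The tube is fully out and straight in the grip, with brush and canister untouched. I'll carry it clear, set it down and regrasp the barrel.

>>> servo_tool --pt "-0.08 -0.06 -0.02 0 0.1" --pt "-0.2 -0.15 -0.02 0 0.1" --pt "-0.32 -0.25 -0.02 0 0.1" --pt "-0.42 -0.33 -0.02 0 0.1" --pt "-0.46 -0.36 -0.01 0 0.1" --pt "-0.46 -0.36 0 0 0.1" --pt "-0.46 -0.36 0.02 0 0.1" --pt "-0.46 -0.36 0.04 0 0.1" --pt "-0.46 -0.36 0.055 0 0.1" --pt "-0.46 -0.36 0.063 0 0.1" --pt "-0.46 -0.36 0.063 0 0.1" --pt "-0.46 -0.36 0.063 0 0.1"

```text
time_s: 6.02
ee_pos: [560.2, 3.3, 2.2]
ee_rot: [180.0, -0.0, 96.8]
force: [0.6, -0.7, -2.3]
gripper_width: 29.1
gripper_force: 39.9
```

>>> servo_tool --pt "0 0 0 0 0.65" --pt "0 0 0 0 0.65" --pt "0 0 0 0 0.65" --pt "0 0 -0.1 0 0.65" --pt "0 0 -0.25 0 0.65" --pt "0.1 0 -0.3 0 0.65" --pt "0.25 0 -0.3 0 0.65" --pt "0.38 0 -0.3 0 0.65" --pt "0.435 0 -0.3 0 0.65" --pt "0.435 0 -0.3 0 0.65" --pt "0.435 0 -0.3 0 0.65"

```text
time_s: 6.93
ee_pos: [549.6, 89.1, 62.3]
ee_rot: [-180.0, 0.0, 96.8]
force: [-0.1, 0.1, -0.5]
gripper_width: 59.1
gripper_force: 0.0
```

Run:
```python
from workcell import state,vision
import cv2,numpy as np
s=state();print(s["time_s"],s["ee_pos"],s["ee_rot"],s["force"],s["gripper_width"])
f=cv2.resize(vision.grab_frame("wrist"),(512,320));g=cv2.resize(vision.grab_frame("side"),(512,320))
cv2.imwrite("pics/p4.png",np.vstack([f[:280],g])[:600,:,::-1])
```

```text
6.9333 [549.62603313  89.0800971   62.3017784 ] [-1.79996601e+02  3.10687712e-02  9.68384077e+01] [-0.09592333  0.05444368 -0.53123291] 59.12083475335691
```

View pics/p4.png

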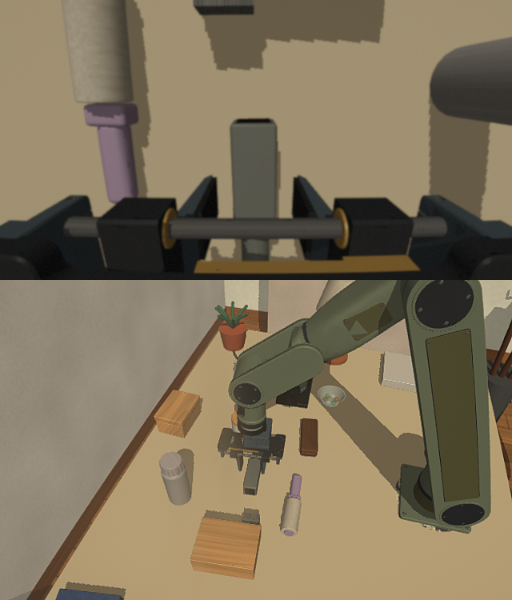

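The barrel lies straight at column 254 between the fingers. I'm descending to grip it.

>>> servo_tool --pt "0 0 0.1 0 0.65" --pt "0 0 0.22 0 0.65" --pt "0 0 0.29 0 0.65" --pt "0 0 0.295 0 0.65" --pt "0 0 0.295 0 0.3" --pt "0 0 0.295 0 0.3" --pt "0 0 0.295 0 0.3" --pt "0 0 0.295 0 0.3" --pt "0 0 0.295 0 0.3" --force 45

```text
time_s: 7.78
ee_pos: [550.3, 89.0, 4.3]
ee_rot: [179.9, 0.0, 96.8]
force: [0.6, -1.1, 2.0]
gripper_width: 39.6
gripper_force: 45.0
```

>>> servo_tool --pt "0 0 -0.08 0 0.3" --pt "0 0 -0.2 0 0.3" --pt "-0.08 -0.04 -0.35 0 0.3" --pt "-0.22 -0.1 -0.48 0 0.3" --pt "-0.36 -0.16 -0.6 0 0.3" --pt "-0.5 -0.22 -0.7 0 0.3" --pt "-0.64 -0.28 -0.77 0 0.3" --pt "-0.78 -0.34 -0.8 0 0.3" --pt "-0.91 -0.39 -0.8 0 0.3"

```text
time_s: 8.53
ee_pos: [493.7, -102.3, 165.6]
ee_rot: [179.8, 0.1, 96.8]
force: [1.2, -0.4, -1.1]
gripper_width: 39.6
gripper_force: 45.0
```

>>> servo_tool --pt "-0.14 -0.06 -0.1 0 0.3" --pt "-0.28 -0.12 -0.2 0 0.3" --pt "-0.42 -0.18 -0.3 0 0.3" --pt "-0.56 -0.24 -0.4 0 0.3" --pt "-0.7 -0.3 -0.5 0 0.3" --pt "-0.84 -0.36 -0.6 0 0.3" --pt "-0.91 -0.385 -0.63 0 0.3" --pt "-0.91 -0.385 -0.63 0 0.3" --pt "-0.91 -0.385 -0.63 0 0.3"

```text
time_s: 9.28
ee_pos: [438.2, -290.6, 289.3]
ee_rot: [180.0, -0.0, 96.7]
force: [0.4, 0.5, -1.4]
gripper_width: 39.2
gripper_force: 45.0
```

Run:
```python
from workcell import state,vision
import cv2,numpy as np,pickle
from h import Cam
s=state();print(s["time_s"],s["ee_pos"],s["ee_rot"],s["force"],s["gripper_width"])
pickle.dump(Cam("wrist"),open("w5.pkl","wb"))
f=vision.grab_frame("wrist");cv2.imwrite("pics/w5.png",f[:,:,::-1])
g=cv2.resize(f[0:280,160:560],(800,560),interpolation=cv2.INTER_CUBIC)
cv2.imwrite("pics/p5.png",np.clip(255*(g[:,:,::-1]/255.)**.6,0,255))
```

```text
9.2833 [ 438.15790648 -290.56642221  289.26249463] [ 1.79980466e+02 -4.93739096e-02  9.66590944e+01] [ 0.36206045  0.45495793 -1.42232871] 39.24884734812344[ WARN:0@0.334] global loadsave.cpp:1063 imwrite_ Unsupported depth image for selected encoder is fallbacked to CV_8U.
```

View pics/p5.png

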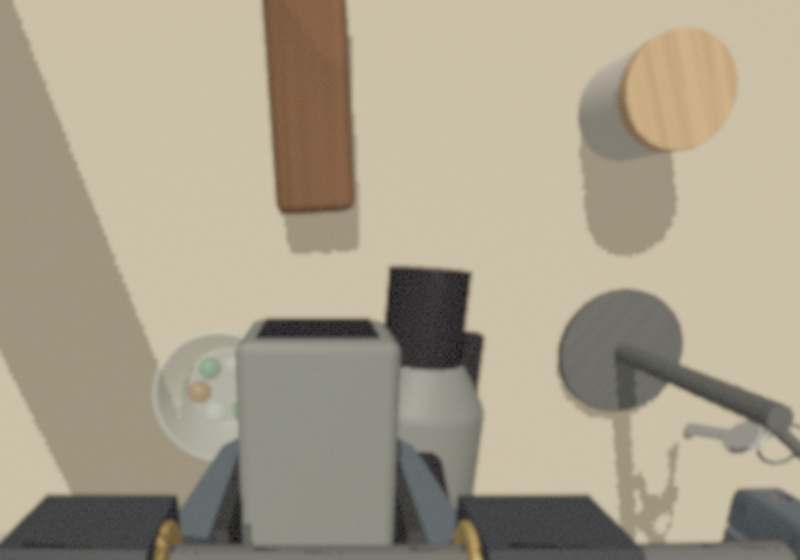

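The mouth's corners are at (389,267) and (470,273) in the crop, and the nozzle runs down to (386,355) and (463,365). The case end is at (352,208), to the left of the approach path.

Run:
```python
import pickle
from h import *
np.set_printoptions(precision=1,suppress=True)
w=pickle.load(open("w5.pkl","rb"))
P=[w.at(np.array(uv)*.5+[160,0],75) for uv in [(389,267),(470,273),(387,355),(464,360)]]
print(*P,np.linalg.norm((P[0]-P[1])));print((P[0]+P[1])/2)
for a in (P[2]-P[0],P[3]-P[1],(P[2]+P[3]-P[0]-P[1])): print(np.degrees(np.arctan2(a[1],a[0])))
a=P[1]-P[0];print("perp",np.degrees(np.arctan2(a[1],a[0]))-90)
for uv in [(278,210),(353,206),(265,0),(345,0)]: print(w.at(np.array(uv)*.5+[160,0],35))
print(w.at([160+340,45],75), w.T[:3,3])
```

```text
[ 478.3 -228.9   75. ] [ 531.1 -226.4   75. ] [ 485.6 -286.4   75. ] [ 537.8 -283.7   75. ] 52.85609873236653
[ 504.7 -227.7   75. ]
-82.76965623169353
-83.34122070826258
-83.05486823092485
perp -87.23302266422617
[ 401.1 -201.4   35. ]
[ 452.5 -192.7   35. ]
[379.5 -72.2  35. ]
[430.7 -66.3  35. ]
[ 640.2 -100.9   75. ] [ 429.2 -210.3  459.5]
```

>>> servo_tool --pt "0.15 0.06 0 0.008 0.3" --pt "0.32 0.12 0 0.008 0.3" --pt "0.49 0.19 0 0.008 0.3" --pt "0.66 0.26 0 0.008 0.3" --pt "0.83 0.33 0.1 0.008 0.3" --pt "0.95 0.37 0.25 0.008 0.3" --pt "0.975 0.38 0.4 0.008 0.3" --pt "0.975 0.38 0.55 0.008 0.3" --pt "0.975 0.38 0.6 0.008 0.3" --pt "0.975 0.38 0.6 0.008 0.3"

```text
time_s: 10.17
ee_pos: [488.6, -86.2, 166.3]
ee_rot: [-179.6, -0.2, 96.1]
force: [0.4, -1.5, -0.8]
gripper_width: 40.0
gripper_force: 45.0
```

>>> servo_tool --pt "0 0 0.15 0 0.3" --pt "0 0 0.3 0 0.3" --pt "0 0 0.45 0 0.3" --pt "0 0 0.53 0 0.3" --pt "0 0 0.55 0 0.3" --pt "0 0 0.55 0 0.3" --pt "0 0 0.55 0 0.3" --force 55

```text
time_s: 10.75
ee_pos: [492.7, -88.3, 61.0]
ee_rot: [179.8, 0.0, 96.0]
force: [0.3, -0.4, -0.7]
gripper_width: 40.1
gripper_force: 55.0
```

Run:
```python
from workcell import state,vision
import cv2,numpy as np
s=state();print(s["time_s"],s["ee_pos"],s["ee_rot"],s["force"],s["torque"],s["gripper_width"])
f=vision.grab_frame("scene");g=vision.grab_frame("side")
cv2.imwrite("pics/scene6.png",f[:,:,::-1]);cv2.imwrite("pics/side6.png",g[:,:,::-1])
a=cv2.resize(f[150:300,140:340],(800,600),interpolation=cv2.INTER_CUBIC)[:,:,::-1]
cv2.imwrite("pics/p6.png",np.clip(255*(a/255.)**.6,0,255).astype(np.uint8))
```

```text
10.75 [492.70909897 -88.2840354   61.02183438] [1.79815300e+02 4.81938928e-02 9.60216687e+01] [ 0.33873431 -0.39648665 -0.74386919] [-0.08319759  0.06817921 -0.01559336] 40.0635858148763
```

View pics/p6.png

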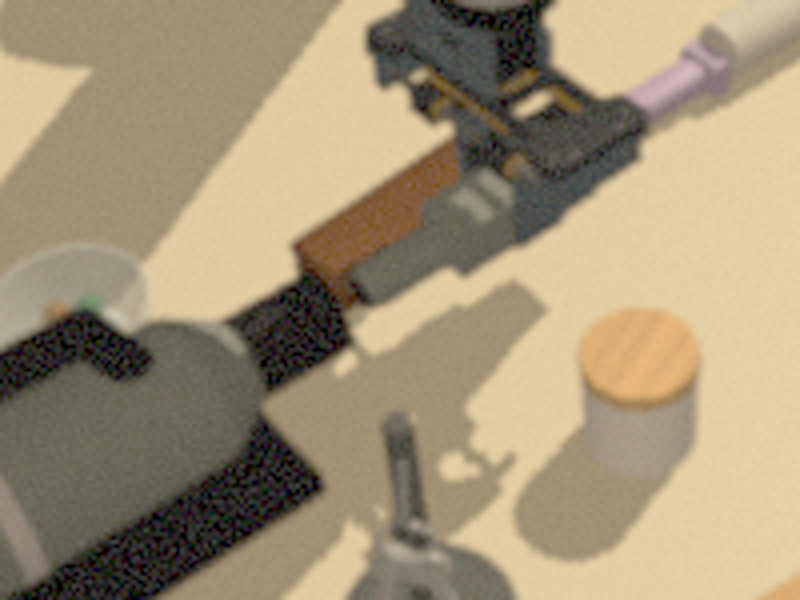

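The spigot tip at (365,285) lines up with the mouth centre at (331,305) along the nozzle axis, so I start the insertion slowly.

>>> servo_tool --pt "-0.03 0 0 0 0.3" --pt "-0.06 0 0 0 0.3" --pt "-0.09 0 0 0 0.3" --pt "-0.12 0 0 0 0.3" --pt "-0.15 0 0 0 0.3" --pt "-0.175 0 0 0 0.3" --pt "-0.175 0 0 0 0.3"

```text
time_s: 11.43
ee_pos: [495.0, -123.9, 59.3]
ee_rot: [180.0, 0.0, 96.0]
force: [-0.1, -0.1, -1.8]
gripper_width: 39.7
gripper_force: 55.0
```

>>> servo_tool --pt "-0.02 0 0 0 0.3" --pt "-0.04 0 0 0 0.3" --pt "-0.06 0 0 0 0.3" --pt "-0.075 0 0 0 0.3" --pt "-0.075 0 0 0 0.3"

```text
time_s: 11.85
ee_pos: [495.3, -138.0, 59.0]
ee_rot: [-179.9, -0.0, 96.0]
force: [-3.8, -0.5, -1.3]
gripper_width: 39.7
gripper_force: 55.0
```

A side force of -3.8 N shows the tube sits a touch too far to +x, so I shift 1.2 mm and continue through the seal.

>>> servo_tool --pt "0 -0.006 0 0 0.3" --pt "-0.02 -0.006 0 0 0.3" --pt "-0.04 -0.006 0 0 0.3" --pt "-0.06 -0.006 0 0 0.3" --pt "-0.075 -0.006 0 0 0.3" --pt "-0.075 -0.006 0 0 0.3"

```text
time_s: 12.35
ee_pos: [495.9, -152.3, 59.0]
ee_rot: [-179.9, -0.1, 96.0]
force: [-3.4, 1.9, -1.8]
gripper_width: 39.7
gripper_force: 55.0
```

>>> servo_tool --pt "-0.015 -0.004 0 0 0.3" --pt "-0.03 -0.004 0 0 0.3" --pt "-0.045 -0.004 0 0 0.3" --pt "-0.06 -0.004 0 0 0.3" --pt "-0.06 -0.004 0 0 0.3"

```text
time_s: 12.77
ee_pos: [496.6, -163.3, 59.0]
ee_rot: [-179.9, -0.2, 96.0]
force: [-3.1, 5.6, -1.7]
gripper_width: 39.9
gripper_force: 55.0
```

>>> servo_tool --pt "-0.015 0 0 0 0.3" --pt "-0.03 0 0 0 0.3" --pt "-0.045 0 0 0 0.3" --pt "-0.045 0 0 0 0.3"

```text
time_s: 13.1
ee_pos: [497.2, -167.8, 59.4]
ee_rot: [-179.9, -0.7, 95.8]
force: [-1.9, 23.7, 5.0]
gripper_width: 39.5
gripper_force: 55.0
```

>>> servo_tool --pt "-0.01 0 0 0 0.3" --pt "-0.02 0 0 0 0.3" --pt "-0.02 0 0 0 0.3"

```text
time_s: 13.35
ee_pos: [497.1, -168.1, 59.3]
ee_rot: [-179.9, -1.0, 95.7]
force: [-0.1, 36.9, 7.5]
gripper_width: 40.0
gripper_force: 55.0
```

Run:
```python
from workcell import state,vision
import cv2,numpy as np
s=state();print(s["time_s"],s["ee_pos"],s["ee_rot"],s["force"],s["torque"],s["gripper_width"])
f=vision.grab_frame("scene");cv2.imwrite("pics/scene7.png",f[:,:,::-1])
a=cv2.resize(f[180:255,180:280],(800,600),interpolation=cv2.INTER_CUBIC)[:,:,::-1]
cv2.imwrite("pics/p7.png",np.clip(255*(a/255.)**.6,0,255).astype(np.uint8))
```

```text
13.35 [ 497.14589738 -168.06523826   59.29648878] [-179.8757592    -1.0239918    95.74730301] [-0.13418487 36.85914734  7.53527426] [ 5.33714445 -0.00839411  0.07689786] 40.035585013931865
```

The push stalled at 37 N, well above the seal's 15 N and at the depth expected for home. I relax the push, open and lift off.

>>> servo_tool --pt "0.015 0 0 0 0.3" --pt "0.03 0 0 0 0.3" --pt "0.03 0 0 0 0.3"

```text
time_s: 13.65
ee_pos: [496.8, -168.0, 58.5]
ee_rot: [-179.9, -0.4, 96.0]
force: [-0.5, 12.5, -1.7]
gripper_width: 39.7
gripper_force: 55.0
```

>>> servo_tool --pt "0 0 0 0 0.7" --pt "0 0 0 0 0.7" --pt "0 0 0 0 0.7" --pt "0 0 0 0 0.7"

```text
time_s: 13.98
ee_pos: [498.9, -172.5, 59.8]
ee_rot: [179.9, 0.1, 96.0]
force: [-0.7, -1.2, 0.7]
gripper_width: 62.7
gripper_force: 0.0
```

>>> servo_tool --pt "0 0 -0.1 0 0.7" --pt "0 0 -0.25 0 0.7" --pt "0.1 0 -0.45 0 0.7" --pt "0.3 0 -0.65 0 0.7" --pt "0.5 0 -0.8 0 0.7" --pt "0.7 0 -0.8 0 0.7" --pt "0.9 0 -0.8 0 0.7" --pt "0.9 0 -0.8 0 0.7" --pt "0.9 0 -0.8 0 0.7"

```text
time_s: 14.73
ee_pos: [479.2, 10.2, 220.6]
ee_rot: [179.8, -0.0, 96.3]
force: [0.8, 0.2, -0.2]
gripper_width: 63.8
gripper_force: 0.0
```

Run:
```python
from workcell import state,vision
from h import *
np.set_printoptions(precision=1,suppress=True)
s=state();print(s["time_s"],s["ee_pos"],s["force"])
f=vision.grab_frame("scene");cv2.imwrite("pics/scene8.png",f[:,:,::-1]);g=vision.grab_frame("side")
u=np.array([.1045,-.9945,0]);m=np.array([505.5,-227.2,75])
# brightness along barrel top centre line, d = mm in front of mouth
for n,im in (("scene",f),("side",g)):
    c=Cam(n);im=cv2.GaussianBlur(im,(3,3),0).astype(float)
    for z in (95,75):
        print(n,z)
        D=list(range(-20,20,2))+list(range(96,130,2))
        for d in D:
            p=c.px(m-u*d+[0,0,z-75])[0];print((d,im[int(round(p[1])),int(round(p[0]))].astype(int).tolist()),end=" ")
        print()
```

```text
14.7333 [479.2  10.2 220.6] [ 0.8  0.2 -0.2]
scene 95
(-20, [14, 11, 12]) (-18, [17, 14, 12]) (-16, [18, 14, 13]) (-14, [15, 12, 13]) (-12, [11, 9, 10]) (-10, [11, 9, 10]) (-8, [9, 10, 10]) (-6, [7, 10, 10]) (-4, [8, 9, 7]) (-2, [10, 11, 7]) (0, [29, 28, 22]) (2, [29, 28, 22]) (4, [43, 41, 33]) (6, [56, 52, 42]) (8, [58, 53, 43]) (10, [59, 54, 44]) (12, [59, 54, 44]) (14, [59, 56, 44]) (16, [59, 56, 44]) (18, [59, 55, 45]) (96, [57, 56, 45]) (98, [56, 55, 44]) (100, [56, 55, 44]) (102, [58, 55, 44]) (104, [59, 55, 44]) (106, [59, 55, 44]) (108, [59, 48, 35]) (110, [58, 42, 29]) (112, [58, 42, 29]) (114, [58, 31, 16]) (116, [58, 31, 16]) (118, [62, 33, 15]) (120, [55, 30, 13]) (122, [55, 30, 13]) (124, [58, 32, 16]) (126, [50, 26, 13]) (128, [59, 31, 14]) 
scene 75
(-20, [9, 5, 7]) (-18, [11, 9, 9]) (-16, [11, 9, 9]) (-14, [13, 10, 11]) (-12, [14, 11, 9]) (-10, [14, 10, 10]) (-8, [18, 13, 12]) (-6, [19, 12, 12]) (-4, [14, 12, 11]) (-2, [12, 9, 8]) (0, [11, 10, 6]) (2, [15, 12, 8]) (4, [16, 13, 11]) (6, [27, 25, 22]) (8, [41, 38, 32]) (10, [47, 45, 38]) (12, [57, 53, 43]) (14, [59, 56,
[... 1165 characters left out ...]
, [71, 67, 58]) (-16, [71, 67, 58]) (-14, [99, 92, 82]) (-12, [99, 92, 82]) (-10, [112, 105, 93]) (-8, [112, 105, 93]) (-6, [112, 105, 93]) (-4, [82, 76, 67]) (-2, [82, 76, 67]) (0, [64, 60, 51]) (2, [64, 60, 51]) (4, [63, 60, 50]) (6, [63, 60, 50]) (8, [64, 61, 51]) (10, [64, 61, 51]) (12, [64, 61, 51]) (14, [64, 61, 51]) (16, [64, 61, 51]) (18, [64, 61, 51]) (96, [90, 85, 73]) (98, [90, 85, 73]) (100, [77, 72, 61]) (102, [77, 72, 61]) (104, [59, 54, 44]) (106, [59, 54, 44]) (108, [48, 43, 33]) (110, [48, 43, 33]) (112, [48, 43, 33]) (114, [48, 43, 33]) (116, [50, 44, 34]) (118, [50, 44, 34]) (120, [50, 43, 34]) (122, [50, 43, 34]) (124, [49, 43, 34]) (126, [50, 44, 35]) (128, [50, 44, 35])
```

```bash
python3 -c "
from workcell import job_done;print(job_done())"
```

```text
the job is handed in; nothing more can be done
None
```

The tube is drawn from its bay, pushed into the vacuum's nozzle until it stopped hard at 37 N (the seal needs 8 to 15 N), and released; job handed in at about 15 s. Camera estimates put the barrel's step about 3 mm from the mouth (2 mm expected when home) and the tail perhaps a few mm high, and I saw nothing else move, though I did not view a picture after letting go.

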